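# Unclip the bur cassette and hold it up

## Task

Take the white dust lid off the bur cassette by its bar and leave it lying level on top of the narrow raised rail. Then pinch the two sprung side catches of the cassette together, lift the cassette out of its dock and finish while holding it still and level in the fingers, catches pinched in, its underside 12 cm or more above the bench. Leave the plaster model, the jar and the spatula where they are.

Things in the scene. Friction and masses are not known exactly. Their poses are not given: they have to be found in the camera images.
- lid_bar (a point): Middle of the dust lid's upright grip bar, 28 mm above the lid's underside, 23 mm above its plate; the lid balances under it. The white bar is 60 long (x) x 12 thick (y) and rises 35 mm above the plate. Axes: x along the bar, z up.
- lid: The dust lid: white plate 116 (x) x 70 (y) x 5 mm with the bar on top, 0.12 kg. At the start it lies loose on the cassette (underside 82 mm above the bench) and hides the catches. Origin at the centre of its underside.
- cassette_pinch (a point): Point of the cassette half-way between its two catch pads, level with their middle, 44 mm above its underside (50 mm above the bench when docked). y runs from catch_b to catch_a (the line to pinch along), z up. Each pad is an upright ribbed grey plate 30 wide (x), 26 to 60 mm above the underside; outer faces 50 mm apart at rest, 38 mm when both are fully in.
- cassette: Bur cassette: aluminium block 100 (x) x 32 (y) x 56 mm high, an upright 20 mm cheek at each x end (76 mm high in all), rows of steel burs between them (to 73 mm), a sprung catch on each long side. About 0.35 kg, varies. Origin at the centre of its underside.
- catch_a (a joint): Sprung catch on the cassette's +y side, in m: 0 out (latched), 0.006 fully pinched in (a stop). A spring pushes it out with 2 N at rest, 4.4 N fully in. A tooth at its foot hooks under a lip of the dock until it is about 0.004 to 0.005 in; pinch it to the stop. It springs out again if let go.
- catch_b (a joint): The same on the cassette's -y side.
- dock: Grey dock fixed to the bench: base plate 150 (x) x 92 (y) x 6 mm, with two low side walls with inward lips (tops 20.5 mm above the bench, outer faces 72 mm apart) and low guides round the foot of the cassette (1.5 mm play sideways). The cassette's underside rests 6 mm above the bench. Origin at the centre of the underside; axes as the cassette's.
- rail_top (a point): Parking rail fixed to the bench: a wooden bar 150 (x) x 32 (y) mm on two posts, its flat top 70 mm above the bench. This point is the centre of that top; x runs along the rail. Its foot plate is 150 x 70 x 6 mm.
- rail: The same rail; origin at the centre of its foot's underside, on the bench.
- model_mid (a point): Bystander: plaster tooth model 50 x 60 x 26 mm, point 12 mm above the bench.
- jar_mid (a point): Bystander: amber jar, 48 mm across, 55 mm high, point half-way up.
- knife_grip (a point): Bystander: spatula 170 mm long lying flat; point on its handle.
Things that resemble listed ones, but are neither listed nor needed, are in the scene too. There is more than one size of the rail; the job needs the smallest. There is more than one size of the cassette; the one meant has the size given above.

How it is judged:
By the outcome, as a careful person would: the job done as asked, in the order asked, and still so for the second after the job is handed in, while the arm keeps its last pose, push and grip.
It also fails if it takes over 56 s, if anything falls off the work surface, if the arm or the gripper's body presses on something with over 40 N, if the wrist force passes 120 N, or if a joint passes its speed limit or range.

## Robot

A 7-joint arm with a two-finger parallel gripper is mounted at the origin on the work surface. World frame = base frame: x ahead of the robot, y to its left, z up, the work surface at z = 0. Lengths are in m, angles in rad, forces in N, time in s.
With the tool pointing down it reaches from about 0.4 to 0.85 m from the base axis. Payload 4.5 kg.
Tool frame: the origin (TCP) lies at the very end of the fingers, on their centre line; the grasp point (between the pads) lies 19 mm behind it (robot.grip_depth is the z of the grasp point in the tool frame, in m); z points along the fingers, y is the line along which they close (so a half turn about z gives the same grasp; the last joint's range is limited). The gripper opens to 88 mm and grips with 3 to 60 N. Pads are 18 mm wide; open, the fingers measure 123 mm over their backs; the gripper's body (75 mm by 187 mm) begins 45 mm behind the grasp point.
Start: joints at [1.302, 0.689, -0.195, 1.565, 0.157, 0.902, -0.215], TCP at [0.186, -0.597, 0.239] pointing down, gripper open.
Joint ranges: [-3.01, 3.01], [-0.46, 2.08], [-1.47, 1.51], [0.13, 2.56], [-1, 4.14], [0.04, 2.09], [-2.66, 2.66]. Speed limits (rad/s): [2.57, 2.57, 3.14, 3.14, 3.14, 3.14, 3.14].

## Interface

Orientations are given as a unit quaternion [w, x, y, z].
In Python, from cell import robot, imaging, job gives the robot as it stands. The module is installed in compiled form; this text tells all that it offers.
- The arm moves only by the tool apply_moves, never from a script. Its argument "targets" is text: rows parted by semicolons, each of 4 numbers parted by spaces: the shift along the world's x, y, z in cm, then the turn about the world's z in rad. A call has exactly 8 rows; each row shifts and turns the commanded pose from where the row before left it; what a row does not reach is not made up. A row lasts 1/8 s, in which the tool goes at most 62.5 mm and 10.7 degrees, less where a joint would pass 70% of its speed; a pose out of reach is approached as far as the arm can. A call with a gripper value outside its range is refused whole. "grip" is the finger opening in cm, from 0 to 8.81, set as the call begins (left out, the last holds). The fingers move at their own pace and stop on an object; "force" is the grip in N (left out, the last holds). Time passes only in rows, so rows that do not move let the fingers close, or fill a call up. It gives the time, the measured TCP pose, the force, the opening and the grip force at its end, in the units of the state.
- robot.get_state(): the state, without advancing time (a new reading comes with each control period).
- imaging.read_camera(name): name is "scene" or "top" or "wrist"; returns a dict with "frame" (480x640x3 uint8, red, green, blue), "fovy" (degrees; the focal length in pixels is half the picture's height over the tangent of half this angle, whatever the lens; pixels are square), "cx", "cy" (the principal point, pixels), "rvec" (rotation vector, rad) and "tvec" (3), from world to camera coordinates, as OpenCV has them. Camera axes: x right, y down, z forward; pixel columns grow to the right and rows downward; lengths in m; the calibration is good to about 2 mm. A picture is of the moment at which its call begins. There is no depth.
- job.sign_off(): hands the job in; it is judged then, once.
The state is a dict: "time": time; "q": joint angles; "joint_velocities": joint speeds; "effort": joint torques, N m; "ee_pos": TCP position; "tcp_rot": TCP orientation; "wrist_force": force on the tool from outside, world axes, zero at the start; "torque": the same for the moment, N m; "opening": opening from 0.0 (shut) to 1.0 (fully open); "finger_force": force on a finger pad.
Only numpy, scipy, OpenCV 4.12 (cv2) and the standard library are available. Lean on these libraries where they do the work, as an engineer would, in place of code of your own. Each camera call takes 0.05 s, during which the arm holds its last target. There are 200 camera calls.

## Working session

There is one attempt and no reset: what is moved stays moved. The work goes in short steps, Python scripts to look and compute and a tool call to move; the robot and the scene stay as the last step left them, time stands still between calls to the robot, and variables do not carry over. Pictures are saved under pics/ and viewed, at most 10 in all, crops included, and the job is handed in when it is done.

Besides the shell and the picture viewer there is one more tool, called after ">>>" as name(argument=value, ...), one argument or row to a line, values as JSON. apply_moves: Moves the arm, as the interface text tells. Its arguments: {"type":"object","properties":{"targets":{"type":"string"},"grip":{"type":"number"},"force":{"type":"number"}},"required":["targets"]}

```bash
mkdir -p pics
cat > h.py <<'E'
import numpy as np, cv2
from cell import robot, imaging, job
def cam(n):
    c=imaging.read_camera(n); c['R']=cv2.Rodrigues(np.array(c['rvec'],float))[0]; c['t']=np.array(c['tvec'],float).ravel()
    c['f']=240/np.tan(np.radians(c['fovy'])/2); return c
def ray(c,u,v):
    d=c['R'].T@np.array([(u-c['cx'])/c['f'],(v-c['cy'])/c['f'],1]); return -c['R'].T@c['t'],d
def onz(c,u,v,z):
    o,d=ray(c,u,v); return o+d*(z-o[2])/d[2]
def proj(c,p):
    q=c['R']@np.array(p)+c['t']; return q[:2]/q[2]*c['f']+[c['cx'],c['cy']]
def save(c,n): cv2.imwrite('pics/'+n,c['frame'][:,:,::-1])
E
python3 - <<'E'
from h import *
ims=[]
for n in ('scene','top'):
    c=cam(n); save(c,n+'0.png'); print(n,c['fovy'],c['cx'],c['cy'],ray(c,320,240))
    import pickle; pickle.dump(c,open(n+'.pkl','wb'))
print(robot.get_state(), robot.grip_depth)
E
```

```text
scene 52.34863816823079 317.0546548759858 238.88297419963726 (array([1.10040253, 0.24374901, 0.74828487]), array([-0.61251033, -0.27088972, -0.74262471]))
top 42.11901714905268 314.39499115446887 231.40582625442497 (array([ 0.42479424, -0.00141529,  1.18200322]), array([ 0.13172536, -0.0051274 , -0.99140967]))
{'time': 0.1, 'q': array([ 1.30183336,  0.68988762, -0.19452811,  1.56623937,  0.15732334,
        0.90254297, -0.21508207]), 'joint_velocities': array([ 0.00025379, -0.0013536 , -0.00075229, -0.00139474,  0.00133337,
       -0.00040112,  0.00070085]), 'effort': array([-2.79348795e-03, -5.28505683e+01, -1.27112478e+00, -1.53836346e+01,
       -5.25043742e-02,  2.02234085e-03,  3.09482573e-05]), 'ee_pos': array([ 0.18612987, -0.59603283,  0.23799844]), 'tcp_rot': array([-8.18099852e-04,  9.88554678e-01,  1.50860669e-01, -1.97339230e-04]), 'wrist_force': array([-0.38523466, -0.39890673, -0.26213753]), 'torque': array([0.01360965, 0.01672625, 0.02819522]), 'finger_force': 0.0, 'opening': 1.0029629079070213} -0.0187
```

View pics/top0.png

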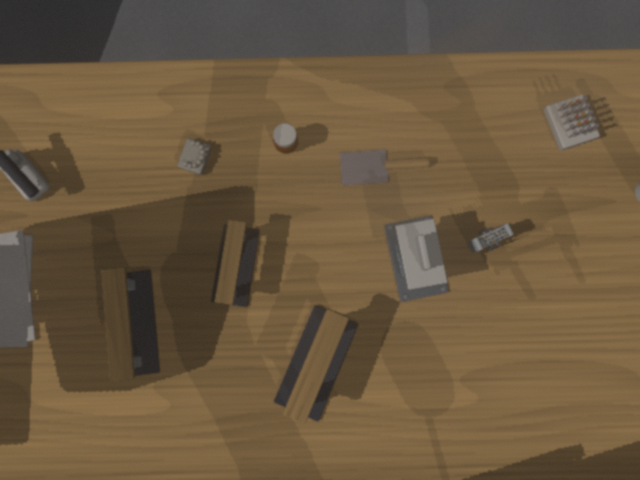

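View pics/scene0.png

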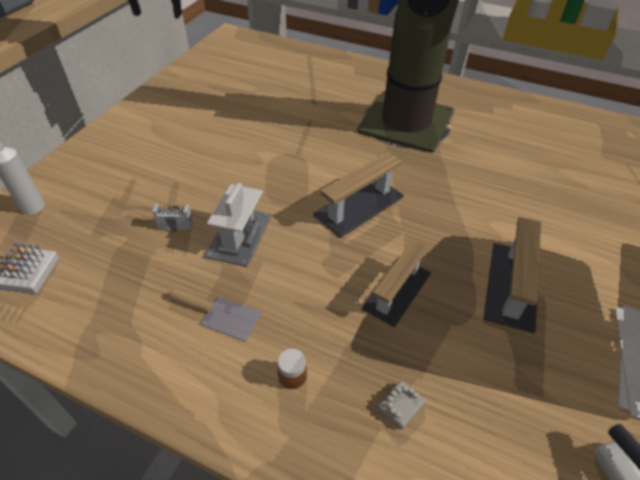

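Top view: three rails at about (120,325), (237,263) and (318,365); the lidded cassette at (418,258); a small bare cassette at (492,238); jar (285,137), model (194,156). I'll check the calibration and sizes next.

Run:
```python
from h import *
import pickle
T=pickle.load(open('top.pkl','rb'));S=pickle.load(open('scene.pkl','rb'))
for c in (T,S):
    print(proj(c,[0,0,0]),proj(c,[.186,-.597,.239]),proj(c,[.5,0,0]),proj(c,[.5,.3,0]),proj(c,[.8,0,0]), np.linalg.det(c['R']))
print('top->scene ground: jar,model,small cassette')
for u,v,z in ((285,130,.055),(194,156,.012),(492,238,.02),(418,258,.087),(237,263,.07),(318,365,.07)):
    p=onz(T,u,v,z);print((u,v),p.round(3),proj(S,p).round(0))
def ends(n,z,q):
    p=[onz(T,u,v,z)for u,v in q]; print(n,np.round(p,3)[:,:2].tolist(),'sides',[round(np.linalg.norm(p[i]-p[(i+1)%4])*1000) for i in range(4)])
ends('railA',.07,[(230,221),(245,222),(229,304),(216,301)])
ends('railB',.07,[(328,309),(348,318),(306,421),(286,411)])
ends('railC',.07,[(102,268),(126,269),(133,380),(110,380)])
ends('lid',.087,[(395,222),(433,217),(446,286),(407,292)])
ends('dock',.006,[(386,223),(432,215),(448,293),(402,300)])
V=[]
for c in (T,S):
    c['frame']
    pass
crop=np.hstack([cv2.resize(T['frame'][200:310,200:300],None,fx=4,fy=4,interpolation=3),cv2.resize(T['frame'][200:310,380:480],None,fx=4,fy=4,interpolation=3)])
cv2.imwrite('pics/crop1.png',np.clip(crop[:,:,::-1]*1.5,0,255).astype(np.uint8))
```

```text
[323.9826572  564.61228667] [737.11620913 480.91104348] [317.11042675 282.92859421] [158.88395999 286.77027565] [313.3794076  129.99902407] 0.9999999999999998
[405.95476547 121.11561314] [157.4796016   14.68390066] [329.65115753 250.13192842] [477.47527121 302.31417997] [256.07502094 374.53655741] 0.9999999999999997
top->scene ground: jar,model,small cassette
(285, 130) [0.784 0.053 0.055] [288. 363.]
(194, 156) [0.75  0.232 0.012] [401. 403.]
(492, 238) [ 0.575 -0.33   0.02 ] [171. 217.]
(418, 258) [ 0.534 -0.179  0.087] [240. 203.]
(237, 263) [0.535 0.143 0.07 ] [395. 263.]
(318, 365) [0.352 0.002 0.07 ] [360. 181.]
railA [[0.611, 0.155], [0.609, 0.128], [0.462, 0.157], [0.468, 0.18]] sides [27, 150, 24, 146]
railB [[0.449, -0.018], [0.432, -0.053], [0.258, 0.025], [0.276, 0.059]] sides [39, 191, 38, 190]
railC [[0.532, 0.385], [0.529, 0.342], [0.334, 0.325], [0.335, 0.366]] sides [43, 195, 40, 197]
lid [[0.599, -0.141], [0.607, -0.209], [0.484, -0.226], [0.475, -0.157]] sides [68, 124, 69, 125]
dock [[0.611, -0.134], [0.624, -0.223], [0.475, -0.245], [0.464, -0.158]] sides [89, 151, 88, 149]
```

View pics/crop1.png

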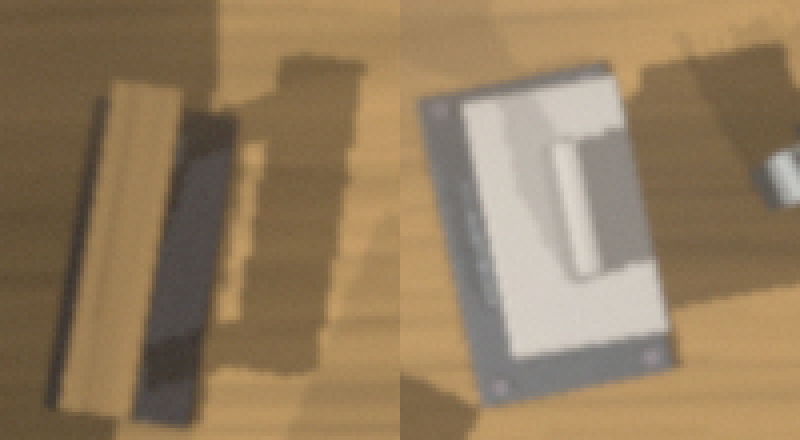

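The calibration holds: points cast from the top view land on the same things in the scene view. Sizes:
- Rails: A at top (237,263) is about 150 mm long, B at (318,365) and C at (120,325) are about 190 mm. So A is the smallest, the one meant. The crop confirms it is a plain narrow bar.
- Cassettes: the lidded one at (418,258) has a 150×90 dock and a 116×70 lid, as described. The bare one at (492,238) is too small, and the tray at (573,122) is a different thing.

Next I refine the corners and move above the lid.

Run:
```python
from h import *
import pickle
T=pickle.load(open('top.pkl','rb'));S=pickle.load(open('scene.pkl','rb'))
def quad(n,z,q):
    p=np.array([onz(T,*a,z)for a in q]); d=(p[0]-p[3]+p[1]-p[2]); print(n,'centre',p.mean(0).round(4),'yaw',round(np.arctan2(d[1],d[0]),3),'sides',[round(np.linalg.norm(p[i]-p[(i+1)%4])*1000) for i in range(4)])
cr=lambda x,y:((x-400)/4+380-.375,y/4+200-.375)
cl=lambda x,y:(x/4+200-.375,y/4+200-.375)
quad('lid',.087,[cr(460,100),cr(614,76),cr(668,331),cr(511,357)])
quad('dock',.006,[cr(419,98),cr(608,64),cr(678,367),cr(484,405)])
quad('bartop',.122,[cr(553,141),cr(575,141),cr(596,273),cr(574,278)])
quad('rail',.07,[cl(112,80),cl(183,88),cl(135,418),cl(60,408)])
quad('foot',.006,[cl(98,98),cl(237,117),cl(195,427),cl(50,407)])
```

```text
lid centre [ 0.5421 -0.1836  0.087 ] yaw 0.153 sides [69, 115, 70, 116]
dock centre [ 0.5428 -0.1891  0.006 ] yaw 0.17 sides [92, 147, 93, 148]
bartop centre [ 0.5412 -0.1827  0.122 ] yaw 0.105 sides [9, 57, 10, 59]
rail centre [0.5379 0.1545 0.07  ] yaw -0.155 sides [32, 149, 34, 149]
foot centre [0.5376 0.1529 0.006 ] yaw -0.15 sides [67, 148, 69, 148]
```

>>> apply_moves(
  targets="5 6 0 0; 4 5 0.5 0;4 5 0.5 0;4 5 0.5 0;4 5 0.5 -0.04;4 5 0 -0.04;3 5 0 -0.04;2 5 0 -0.04",
  grip=6,
)

```text
time: 1.1
ee_pos: [0.4724, -0.203, 0.258]
tcp_rot: [-0.0, 0.997, 0.071, 0.0]
wrist_force: [0.2, -0.3, 0.4]
opening: 0.679
finger_force: 0.0
```

>>> apply_moves(
  targets="3 1 0 0;2 0.5 0 0.01;2 0.5 0 0.01;0 0 0 0;0 0 0 0;0 0 0 0;0 0 0 0;0 0 0 0",
)

```text
time: 2.1
ee_pos: [0.5409, -0.1853, 0.2583]
tcp_rot: [0.0, 0.997, 0.081, 0.0]
wrist_force: [0.7, 0.3, -0.0]
opening: 0.683
finger_force: 0.0
```

Run:
```python
from h import *
c=cam('wrist'); save(c,'w1.png'); print(ray(c,320,240),robot.get_state()['ee_pos'])
for p in ((.542,-.183,.122),(.542,-.183,.087)): print(proj(c,p))
import pickle;pickle.dump(c,open('w1.pkl','wb'))
```

```text
(array([ 0.62458419, -0.1724223 ,  0.4044104 ]), array([-0.30749388, -0.05162   , -0.95020267])) [ 0.54099761 -0.18525481  0.25829351]
[315.3826668 227.3768882]
[315.77984012 214.87627412]
```

View pics/w1.png

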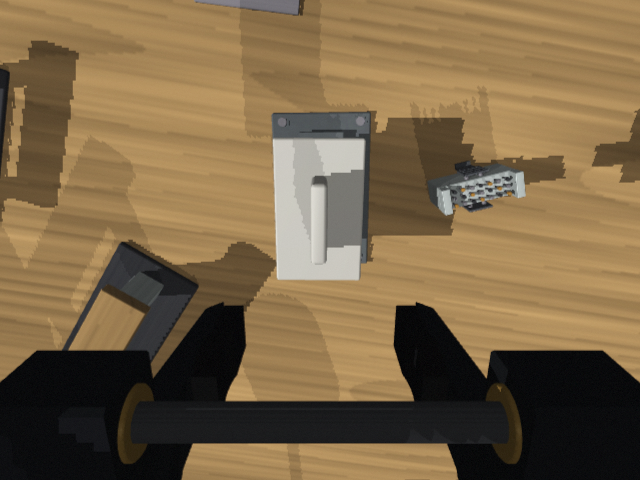

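Wrist view: lid corners (274,139), (366,139), (360,279), (277,279); bar top roughly (311–326, 186–264), nearly aligned with the tool.

Run:
```python
from h import *
import pickle
T=pickle.load(open('w1.pkl','rb'))
g=cv2.cvtColor(T['frame'],cv2.COLOR_RGB2HSV)
m=((g[:,:,1]<45)&(g[:,:,2]>90)).astype(np.uint8)[100:300,260:380]
m=cv2.morphologyEx(m,cv2.MORPH_OPEN,np.ones((5,5)))
k=max(cv2.findContours(m,0,2)[0],key=cv2.contourArea); print(cv2.approxPolyDP(k,5,True).reshape(-1,2)+[260,100])
def quad(n,z,q):
    p=np.array([onz(T,*a,z)for a in q]); d=(p[0]-p[3]+p[1]-p[2]); print(n,'centre',p.mean(0).round(4),'yaw',round(np.arctan2(d[1],d[0]),3),'sides',[round(np.linalg.norm(p[i]-p[(i+1)%4])*1000) for i in range(4)])
quad('lid',.087,[(274,139),(366,139),(360,279.5),(277.5,279.5)])
quad('bartop',.122,[(312,186),(327.5,186),(326,265),(311,265)])
quad('dock far',.006,[(273,113),(370,112),(369,130),(273,130)])
```

```text
[[363 138]
 [273 137]
 [278 279]
 [359 278]
 [365 252]]
lid centre [ 0.5438 -0.1856  0.087 ] yaw 0.152 sides [69, 114, 69, 114]
bartop centre [ 0.5429 -0.1855  0.122 ] yaw 0.146 sides [11, 58, 11, 58]
dock far centre [ 0.6098 -0.1766  0.006 ] yaw 0.134 sides [89, 16, 89, 15]
```

>>> apply_moves(
  targets="0.2 0 -3 -0.01;0 0 -3 0;0 0 -3 0;0 0 -3 0;0 0 -2.5 0;0 0 -1 0;0 0 -1 0;0 0 0 0",
  grip=4,
)

```text
time: 3.15
ee_pos: [0.5432, -0.1851, 0.0931]
tcp_rot: [0.0, 0.997, 0.076, -0.0]
wrist_force: [0.8, -0.4, -0.0]
opening: 0.452
finger_force: 0.0
```

>>> apply_moves(
  targets="0 0 0 0;0 0 0 0;0 0 0 0;0 0 0 0;0 0 0 0;0 0 0 0;0 0 0 0;0 0 0 0",
  grip=0.5,
  force=20,
)

```text
time: 4.15
ee_pos: [0.5434, -0.1851, 0.0935]
tcp_rot: [0.0, 0.997, 0.076, 0.0]
wrist_force: [-1.4, 1.5, 5.1]
opening: 0.133
finger_force: 20.0
```

>>> apply_moves(
  targets="0 0 0.5 0;0 0 1 0;0 0 2 0;0 0 3 0;0 0 3 0;0 0 1.5 0;0 0 0 0;0 0 0 0",
)

```text
time: 5.15
ee_pos: [0.5424, -0.1849, 0.2022]
tcp_rot: [-0.0, 0.997, 0.076, -0.001]
wrist_force: [-1.5, -0.1, -1.4]
opening: 0.134
finger_force: 20.0
```

>>> apply_moves(
  targets="0 2 0 -0.02;-0.1 3 0 -0.04;-0.1 4 0 -0.04;-0.1 4 0 -0.05;-0.1 4 0 -0.05;-0.1 4 0 -0.04;0 3 0 -0.03;0 2 0 -0.02",
)

```text
time: 6.15
ee_pos: [0.5372, 0.0769, 0.2018]
tcp_rot: [0.0, 0.998, -0.068, -0.001]
wrist_force: [0.5, -1.3, -1.1]
opening: 0.132
finger_force: 20.0
```

>>> apply_moves(
  targets="0 3 0 -0.01;0 2 0 0;0 1.5 0 0;0 0.9 0 0;0 0.5 0 0;0 0 0 0;0 0 0 0;0 0 0 0",
)

```text
time: 7.15
ee_pos: [0.5382, 0.1532, 0.2032]
tcp_rot: [0.0, 0.997, -0.074, 0.0]
wrist_force: [0.7, -0.4, -0.8]
opening: 0.137
finger_force: 20.0
```

Run:
```python
from h import *
c=cam('wrist'); t=cam('scene'); 
cv2.imwrite('pics/w2.png',np.vstack([c['frame'][:,:,::-1][:300],t['frame'][180:480,:,::-1]])); s=robot.get_state();print(s['ee_pos'],s['wrist_force'])
for x in(.613,.463):
  for y in (0,):pass
a=-.153;C=np.array([.538,.154]);e=np.array([np.cos(a),np.sin(a)]);n=np.array([-e[1],e[0]])
for sx in(1,-1):
  for sy in (1,-1): print(proj(c,[*(C+e*.075*sx+n*.016*sy),.07]).round(),proj(t,[*(C+e*.075*sx+n*.016*sy),.07]).round()-[0,-120])
```

```text
[0.5381971  0.15349245 0.2032438 ] [-0.65464046  0.57590194 -1.14700758]
[293. 121.] [389. 420.]
[343. 121.] [373. 411.]
[297. 325.] [427. 365.]
[338. 325.] [412. 357.]
```

View pics/w2.png

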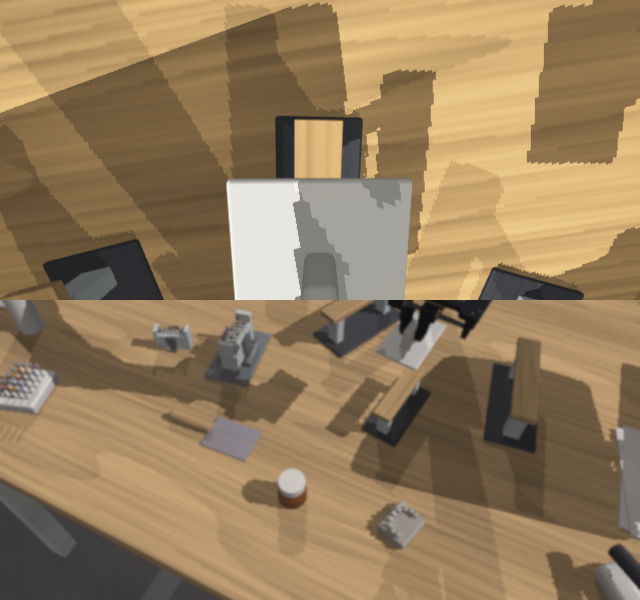

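Lid held centred over rail A: rail edges are at 294/343 at row 121, as predicted, and the lid is centred on column 320. Lowering.

>>> apply_moves(
  targets="0 0.1 -2 0;0 0 -3 0;0 0 -3 0;0 0 -2 0;0 0 -1 0;0 0 -0.5 0;0 0 0 0;0 0 0 0",
)

```text
time: 8.25
ee_pos: [0.5387, 0.155, 0.0889]
tcp_rot: [-0.0, 0.997, -0.074, 0.001]
wrist_force: [-0.5, -0.2, -2.2]
opening: 0.132
finger_force: 20.0
```

>>> apply_moves(
  targets="0 0 -0.2 0;0 0 -0.1 0;0 0 -0.1 0;0 0 -0.1 0;0 0 -0.1 0;0 0 -0.1 0;0 0 0 0;0 0 0 0",
)

```text
time: 9.25
ee_pos: [0.5382, 0.1549, 0.0815]
tcp_rot: [-0.0, 0.997, -0.074, 0.0]
wrist_force: [-1.3, -0.9, 4.3]
opening: 0.134
finger_force: 20.0
```

Contact at the expected height. Releasing.

>>> apply_moves(
  targets="0 0 0 0;0 0 0 0;0 0 0 0;0 0 0 0;0 0 0 0;0 0 0 0;0 0 0 0;0 0 0 0",
  grip=4,
)

```text
time: 10.25
ee_pos: [0.5382, 0.1549, 0.0812]
tcp_rot: [0.0, 0.997, -0.074, 0.0]
wrist_force: [0.5, 0.5, 0.3]
opening: 0.455
finger_force: 0.0
```

>>> apply_moves(
  targets="0 0 1 0;0 0 2 0;0 0 3 0;0 0 4 0;0 0 2 0;0 -3 0 0.02;0 -4 0 0.04;0 -4 0 0.04",
)

```text
time: 11.25
ee_pos: [0.5382, 0.0438, 0.202]
tcp_rot: [0.0, 1.0, -0.023, 0.001]
wrist_force: [-0.1, -0.4, -0.0]
opening: 0.456
finger_force: 0.0
```

>>> apply_moves(
  targets="0 -4 1 0.04;0 -4 1 0.04;0 -4 1 0.04;0 -4 0 0.04;0 -3.5 0 0.04;0.4 -2 0 0;0 -1.5 0 0;0 0 0 0",
  grip=8.8,
)

```text
time: 12.25
ee_pos: [0.5422, -0.1855, 0.2312]
tcp_rot: [0.0, 0.997, 0.076, -0.0]
wrist_force: [0.1, -0.4, -0.8]
opening: 0.998
finger_force: 0.0
```

>>> apply_moves(
  targets="0 0 0 0;0 0 0 0;0 0 0 0;0 0 0 0;0 0 0 0;0 0 0 0;0 0 0 0;0 0 0 0",
)

```text
time: 13.25
ee_pos: [0.5421, -0.1852, 0.2312]
tcp_rot: [0.0, 0.997, 0.076, -0.0]
wrist_force: [0.5, -1.0, -1.2]
opening: 0.998
finger_force: 0.0
```

Run:
```python
from h import *
import pickle
c=cam('wrist'); t=cam('scene'); pickle.dump(c,open('w3.pkl','wb'))
a=cv2.resize(c['frame'][80:320,210:450],(600,600),interpolation=2)
b=np.vstack([cv2.resize(t['frame'][200:340,350:490],(200,200)),cv2.resize(t['frame'][150:290,180:320],(200,200)),np.zeros((200,200,3),np.uint8)])
cv2.imwrite('pics/w3.png',np.hstack([a,b])[:,:,::-1]); s=robot.get_state();print(s['ee_pos'],s['time'])
C=np.array([.5428,-.187])
for y in (.15,): print(proj(c,[*C,.05]),proj(c,[*C,.082]))
```

```text
[ 0.54215313 -0.18515626  0.23120889] 13.35
[320.86170466 213.10874253] [321.01196763 223.89429376]
```

View pics/w3.png

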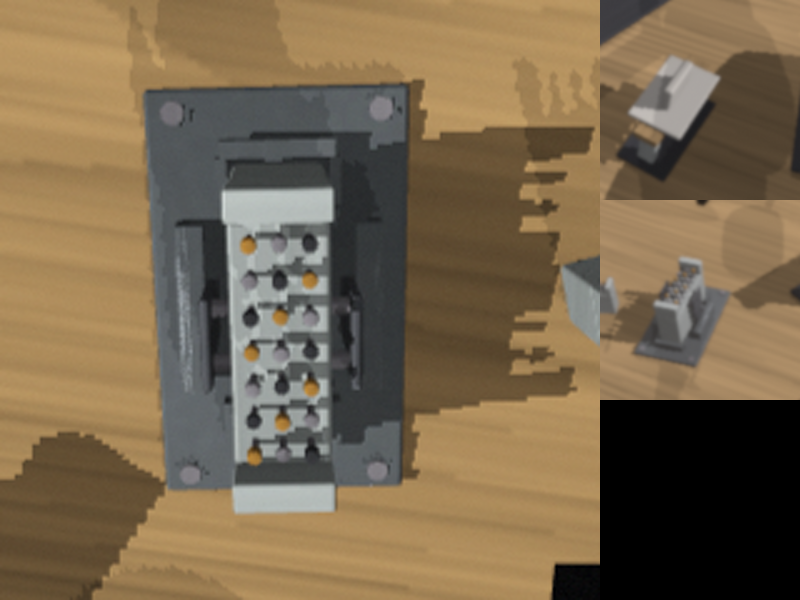

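The lid lies level across rail A. Below the tool the cassette is bare: cheek tops span crop (222–333,187) to (234–335,512), pads at crop x≈205 and 361, dock corners (146,91), (407,85), (402,485), (168,490).

Run:
```python
from h import *
import pickle
T=pickle.load(open('w3.pkl','rb'))
def quad(n,z,q):
    p=np.array([onz(T,210+a/2.5-.3,80+b/2.5-.3,z)for a,b in q]); d=(p[0]-p[3]+p[1]-p[2]); print(n,'centre',p.mean(0).round(4),'yaw',round(np.arctan2(d[1],d[0]),3),'sides',[round(np.linalg.norm(p[i]-p[(i+1)%4])*1000) for i in range(4)])
quad('cas',.082,[(222,187),(333,187),(335,512),(234,512)])
quad('dock',.006,[(146,91),(407,85),(402,485),(168,490)])
quad('pads',.066,[(203,296),(361,292),(361,387),(208,391)])
```

```text
cas centre [ 0.5437 -0.1877  0.082 ] yaw 0.174 sides [31, 100, 32, 100]
dock centre [ 0.5442 -0.1881  0.006 ] yaw 0.174 sides [90, 148, 91, 149]
pads centre [ 0.5444 -0.1884  0.066 ] yaw 0.18 sides [48, 30, 48, 31]
```

All three agree: centre (0.544, −0.188), yaw 0.174.

>>> apply_moves(
  targets="0.2 -0.3 -2 0.02;0 0 -3 0;0 0 -4 0;0 0 -4 0;0 0 -3 0;0 0 -2 0;0 0 -1 0;0 0 -0.9 0",
)

```text
time: 14.35
ee_pos: [0.5446, -0.1883, 0.0321]
tcp_rot: [0.0, 0.996, 0.086, 0.0]
wrist_force: [-0.4, -0.2, 0.5]
opening: 0.997
finger_force: 0.0
```

>>> apply_moves(
  targets="0 0 0 0;0 0 0 0;0 0 0 0;0 0 0 0;0 0 0 0;0 0 0 0;0 0 0 0;0 0 0 0",
  grip=5.8,
)

```text
time: 15.35
ee_pos: [0.5442, -0.1882, 0.0322]
tcp_rot: [0.0, 0.996, 0.086, 0.0]
wrist_force: [0.4, 0.2, 0.8]
opening: 0.652
finger_force: 0.0
```

>>> apply_moves(
  targets="0 0 0 0;0 0 0 0;0 0 0 0;0 0 0 0;0 0 0 0;0 0 0 0;0 0 0 0;0 0 0 0",
  grip=3,
  force=30,
)

```text
time: 16.35
ee_pos: [0.5441, -0.1876, 0.0325]
tcp_rot: [-0.0, 0.996, 0.086, -0.0]
wrist_force: [-1.9, 1.9, 4.8]
opening: 0.409
finger_force: 30.0
```

>>> apply_moves(
  targets="0 0 0 0;0 0 0 0;0 0 0 0;0 0 0 0;0 0 0.2 0;0 0 0.2 0;0 0 0.2 0;0 0 0 0",
)

```text
time: 17.35
ee_pos: [0.5442, -0.1883, 0.0382]
tcp_rot: [0.0, 0.996, 0.086, 0.0]
wrist_force: [0.3, -1.3, -4.1]
opening: 0.405
finger_force: 30.0
```

>>> apply_moves(
  targets="0 0 0.5 0;0 0 1 0;0 0 1.5 0;0 0 2 0;0 0 2 0;0 0 1 0;0 0 0 0;0 0 0 0",
)

```text
time: 18.35
ee_pos: [0.5436, -0.188, 0.1177]
tcp_rot: [-0.0, 0.996, 0.086, -0.001]
wrist_force: [-1.1, 0.7, -3.7]
opening: 0.407
finger_force: 30.0
```

Run:
```python
from h import *
c=cam('wrist'); t=cam('scene')
a=cv2.resize(c['frame'],(533,400),interpolation=3)
b=cv2.resize(t['frame'][100:300,170:300],(260,400),interpolation=2)
cv2.imwrite('pics/w4.png',np.hstack([a,b])[:,:,::-1]); s=robot.get_state();print(s['ee_pos'],s['wrist_force'],s['opening'],s['torque'])
```

```text
[ 0.54358992 -0.18798635  0.11744937] [-1.59764163 -0.24151154 -4.56083602] 0.40923454756332084 [-0.02184713 -0.02115505 -0.01424644]
```

View pics/w4.png

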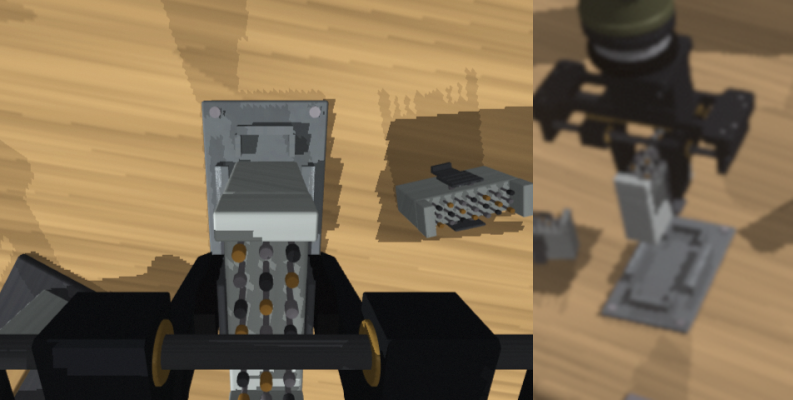

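The cassette is out of the dock and level, with the dock empty at (265,170). Raising it further.

>>> apply_moves(
  targets="0 0 1 0;0 0 1.5 0;0 0 2 0;0 0 1.5 0;0 0 1 0;0 0 1 0;0 0 0 0;0 0 0 0",
)

```text
time: 19.45
ee_pos: [0.5438, -0.188, 0.1978]
tcp_rot: [-0.0, 0.996, 0.086, -0.0]
wrist_force: [-0.7, 0.8, -3.9]
opening: 0.411
finger_force: 30.0
```

>>> apply_moves(
  targets="0 0 0 0;0 0 0 0;0 0 0 0;0 0 0 0;0 0 0 0;0 0 0 0;0 0 0 0;0 0 0 0",
)

```text
time: 20.45
ee_pos: [0.5442, -0.1881, 0.1982]
tcp_rot: [0.0, 0.996, 0.086, 0.0]
wrist_force: [-0.3, 0.1, -4.0]
opening: 0.408
finger_force: 30.0
```

Run:
```python
from h import *
t=cam('scene');save(t,'end.png'); s=robot.get_state();print(s['ee_pos'],s['wrist_force'],s['opening'],s['torque'])
```

```text
[ 0.54417521 -0.18814638  0.19822907] [ 0.50897408  0.15757724 -2.89591465] 0.4088504838054735 [ 0.0371309  -0.02946088  0.01430855]
```

View pics/end.png

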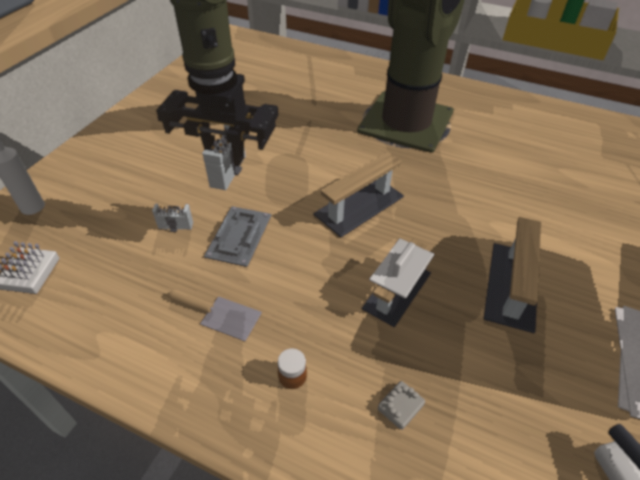

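The lid is level on the small rail (403,265), the cassette is held high at (218,165), and the bystanders at (292,367), (402,404) and (231,318) haven't moved.

```bash
python3 -c "
from cell import job
print(job.sign_off())"
```

```text
the job is handed in; nothing more can be done
None
```

The job is handed in at about 20 s: the lid lies level on the smallest rail, and the cassette is held level with its catches pinched in and its underside about 17 cm above the bench; the model, jar and spatula were left untouched.

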